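# Take a clean bearing from the dispenser with the tongs

## Robot

A 6-joint arm with a two-finger parallel gripper is mounted at the origin on a cart in front of the work surface, level with it; the furniture and walls round the work are solid. World frame = base frame: x ahead of the robot, y to its left, z up, the work surface at z = 0. Lengths are in m, angles in rad, forces in N, time in s.
With the tool pointing down it reaches from about 0.275 to 0.875 m from the base axis. Payload 12.5 kg.
Tool frame: the origin (TCP) lies at the very end of the fingers, on their centre line; the grasp point (between the pads) lies 19 mm behind it; z points along the fingers, y is the line along which they close (so a half turn about z gives the same grasp; the last joint's range is limited). The gripper opens to 85 mm and grips with 20 to 120 N. Pads are 22 mm wide; open, the fingers measure 114 mm over their backs; the gripper's body (76 mm by 85 mm) begins 54 mm behind the grasp point. The pads swing forward as they close: fully open they stand 13 mm farther back than shut.
Start: joints at [-1.228, 0.351, 1.652, -0, 1.139, -0.085], TCP at [0.228, -0.5, 0.231] pointing down, gripper open.
Joint ranges: [-2.75, 2.75], [-0.79, 2.1], [0.01, 2.65], [-1.57, 4.71], [0.07, 3.14], [-2.87, 2.87]. Speed limits (rad/s): [2.22, 2.22, 2.79, 3.14, 3.14, 3.14].

## Interface

Orientations are given as a 3x3 rotation matrix whose columns are the frame's x, y, z axes.
In Python, from bench import manip gives the robot as it stands. Calls block until the motion is done:
- manip.move_ptp(position, orientation): joint-space move of the TCP to a pose.
- manip.move_l(position, attitude=None, max_speed=0.15): straight line of the TCP; attitude=None keeps the orientation; max_speed is the mean speed in m/s.
- manip.move_j(angles): joint-space move.
- manip.set_gripper(opening, effort=None): opening from 0.0 (shut) to 1.0 (fully open); effort is the grip in N (None keeps the last); returns when the fingers have stopped.
- manip.dwell(seconds).
- manip.inverse_kinematics(position, orientation): joint angles nearest the present ones, or None.
- manip.grab_frame(name): name is "scene" or "top" or "wrist"; returns (picture, depth): 480x640x3 uint8, red, green, blue; 480x640 float32, m along the optical axis (not along the pixel's ray), 0 where there is no reading.
- manip.get_calibration(name): a dict with "camera_matrix" (3x3 intrinsics, pixels), "k1" (the pictures are not rectified: a ray, as slopes to the right and down, at radius r is drawn at 1 + k1 r^2 times it, then the intrinsics apply), "R" (3x3) and "t" (3): a world point X has camera coordinates R X + t. Camera axes: x right, y down, z forward; pixel columns grow to the right and rows downward; lengths in m; the calibration is good to about 2 mm. A picture is of the moment at which its call begins: read the wrist's pose just before it. get_calibration takes no time and is no camera call; for the wrist camera it gives the pose at the moment of the call.
A pose or a line that the arm cannot do raises manip.Unreachable and nothing moves.
- manip.sign_off(): hands the job in; it is judged then, once.
Trained networks look in the newest picture that a camera, given by its name, has taken for a name from the list of things; names that differ only in an ending like _2 or _b are one class to them, and where a whole thing is asked for, a point or a joint stands for the part that bears it (a point fixed in the world has none). Each returns a list of dicts, best first, with "confidence" (0 to 1); they miss things now and then, are a little off and sometimes report something else, mostly with a low value. They report only what shows in the picture. A call takes as long as a camera call.
- manip.look_for(camera, name): "at" ([x, y, z] in m, in world coordinates, good to about 4 mm: the middle of the surface that is visible of it).
Readings, each from a call of its own:
- manip.current_time(): time.
- manip.current_qpos(): joint angles.
- manip.current_joint_vel(): joint speeds.
- manip.current_joint_torque(): joint torques, N m.
- manip.current_ee_pos(): TCP position.
- manip.current_tcp_rot(): TCP orientation.
- manip.current_force(): force on the tool from outside, world axes, zero at the start.
- manip.current_ft_torque(): the same for the moment, N m.
- manip.current_grip_width(): opening from 0.0 (shut) to 1.0 (fully open).
- manip.current_grip_force(): force on a finger pad.
Only numpy, scipy, OpenCV 4.12 (cv2) and the standard library are available. Lean on these libraries where they do the work, as an engineer would, in place of code of your own. Each camera call takes 0.05 s, during which the arm holds its last target. There are 200 camera calls.

## Task

The freshly degreased bearing in the dispenser must not be touched by the gripper. Push the dispenser's sprung plunger all the way in so that the bearing comes out onto the open ledge and let the plunger spring back; then pick up the spring tongs by their rubber grips, close their jaws round the bearing, lift it at least 5 cm above the ledge and finish while holding it there still in the squeezed tongs. Leave the nut, the spanner and the stamp by the work where they are.

Things in the scene. Friction and masses are not known exactly. Their poses are not given: they have to be found in the camera images.
- dispenser: fixed grey metal bearing dispenser, 70 mm wide; own x = direction in which the plunger pushes. Origin on the bench under the mouth of its channel, which runs from x = -62 to 0 mm under a clear roof (62 mm wide, top 44 mm above the bench); the open flat ledge runs from x = 0 to 120 mm, y = -35 to 35 mm, its top 20 mm above the bench, nothing above or beside it.
- plunger_knob (a point): centre of the outer end face (away from the channel) of the plunger's black round knob, 30 mm in diameter, 12 mm thick, axis level along the dispenser's x, 28 mm above the bench; at the start 162 mm behind the channel mouth; moves with the plunger. Push it along the dispenser's +x.
- plunger (a joint): how far the plunger is pushed in, m: 0 out, 0.08 fully in (end stop). A spring, 2 N at 0 rising to 5.2 N at 0.08, returns it when let go. Fully in, its 38 mm wide pusher stands 35 mm out over the ledge and leaves the bearing's centre about 55 mm past the mouth.
- bearing: steel ball bearing, 40 mm outer diameter, 12 mm high, about 70 g, lying flat; origin at the centre of its underside. Starts inside the covered channel, just in front of the pusher.
- tongs: steel spring tongs lying flat, 190 mm long, 20 mm high, 110 g. Origin under the middle of the two black rubber grips; x to the jaws (at x = 80 mm), y across. Grips: upright flats 50 mm long, 30 high, 63 mm over both at rest; grip from above, closing along y. 8 N a side starts the squeeze, 12 N at the bearing; at 57 mm over the grips the jaws are about 60 mm apart, at 45 they hold a 40 mm bearing.
- tongs_jaws (a point): midpoint between the jaws, 80 mm ahead of the tongs' origin, 10 mm above their underside; jaws are 16 mm high, shallow V faces, from 2 to 18 mm above the underside. The tongs spring open when let go.
- tongs_left (a joint): how far each arm of the tongs is closed, rad: 0 open, about 0.12 on the bearing, 0.17 the stop
- nut: hexagon nut, 28 x 24 x 13 mm, loose bystander; origin under its centre
- spanner: combination spanner, 182 mm long, loose bystander; origin under its centre
- stamp: black hand stamp 36 x 57 x 70 mm, loose bystander; origin under its centre

How it is judged:
By the outcome, as a careful person would: the job done as asked, in the order asked, and still so for the second after the job is handed in, while the arm keeps its last pose, push and grip.
It also fails if it takes over 58 s, if anything falls off the work surface, if the arm or the gripper's body presses on something with over 40 N, if the wrist force passes 120 N, or if a joint passes its speed limit or range.

## Working session

There is one attempt and no reset: what is moved stays moved. The work goes in short steps, each a Python script; the robot and the scene stay as the last script left them, time stands still between calls to the robot, and variables do not carry over. Pictures are saved under pics/ and viewed, at most 10 in all, crops included, and the job is handed in when it is done.

```bash
mkdir -p pics; ls; cat > h.py <<'E'
import numpy as np, cv2
from bench import manip as m
def ray(c,u,v):
    K=c["camera_matrix"];xd=(u-K[0][2])/K[0][0];yd=(v-K[1][2])/K[1][1]
    x,y=xd,yd
    for _ in range(20):
        s=1+c["k1"]*(x*x+y*y);x,y=xd/s,yd/s
    return x,y
def pix(c,u,v,z=None,d=None):
    x,y=ray(c,u,v);R=np.array(c["R"]);t=np.array(c["t"])
    o=-R.T@t;r=R.T@np.array([x,y,1.])
    return o+r*(d if d is not None else (z-o[2])/r[2])
def proj(c,X):
    p=np.array(c["R"])@np.array(X)+c["t"];x,y=p[0]/p[2],p[1]/p[2];s=1+c["k1"]*(x*x+y*y);K=c["camera_matrix"]
    return K[0][0]*x*s+K[0][2],K[1][1]*y*s+K[1][2]
def snap(n,f):
    p,d=m.grab_frame(n);cv2.imwrite("pics/%s.png"%f,p[:,:,::-1]);np.save("pics/%s.npy"%f,d);return p,d
def down(yaw):  # tool x at yaw, pointing down
    c,s=np.cos(yaw),np.sin(yaw);return np.array([[c,s,0],[s,-c,0],[0,0,-1.]])
E
python3 - <<'E'
from h import *
for n in("top","scene"):
    snap(n,n+"0")
    for k in("dispenser","plunger_knob","bearing","tongs","tongs_jaws","nut","spanner","stamp"):
        print(n,k,[(np.round(r["at"],3).tolist(),round(r["confidence"],2)) for r in m.look_for(n,k)[:3]])
print(m.current_tcp_rot(),m.current_time())
E
```

```text
pics
top dispenser [([0.627, 0.033, 0.019], 0.76)]
top plunger_knob [([0.641, 0.184, 0.029], 0.51)]
top bearing [([0.436, -0.331, 0.003], 0.46)]
top tongs [([0.422, 0.081, 0.015], 0.92)]
top tongs_jaws [([0.425, 0.082, 0.018], 0.88)]
top nut [([0.5, -0.242, 0.014], 0.42)]
top spanner [([0.439, -0.33, 0.004], 0.87)]
top stamp [([0.558, -0.304, 0.074], 0.84)]
scene dispenser [([0.617, 0.052, 0.02], 0.78)]
scene plunger_knob [([0.642, 0.18, 0.032], 0.76)]
scene bearing []
scene tongs [([0.405, 0.083, 0.018], 0.67), ([0.643, 0.184, 0.034], 0.49)]
scene tongs_jaws [([0.408, 0.084, 0.016], 0.87)]
scene nut []
scene spanner []
scene stamp []
[[ 9.09906047e-01  4.14814399e-01  1.87623813e-05]
 [ 4.14814398e-01 -9.09906047e-01  4.14445679e-05]
 [ 3.42638077e-05 -2.99277571e-05 -9.99999999e-01]] 0.9
```

View pics/top0.png

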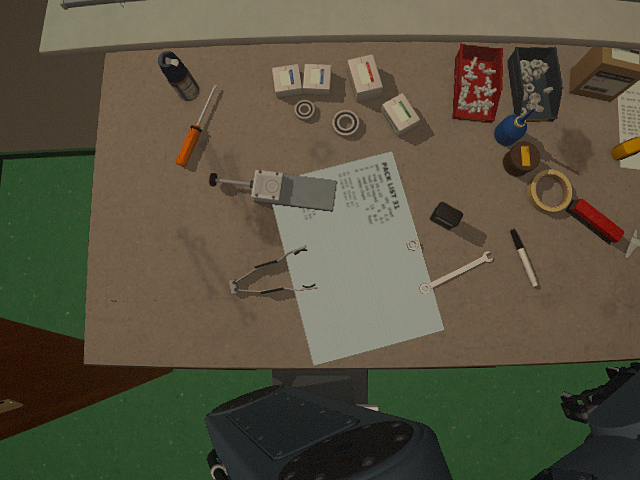

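View pics/scene0.png

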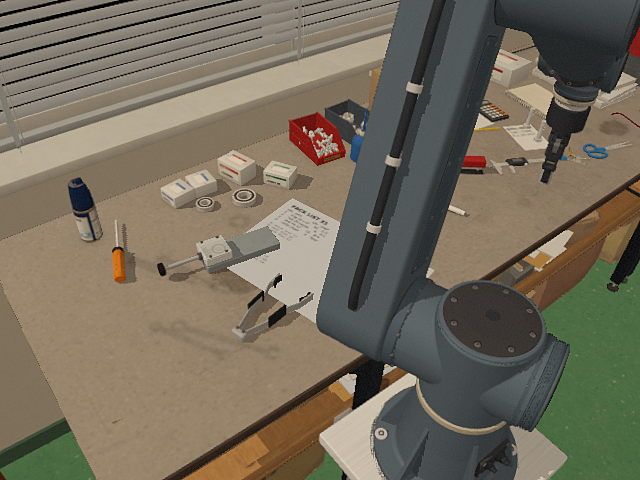

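The top view shows the dispenser with its knob at about (213,180) and the ledge end at about (336,197). The tongs' hub is at (235,287) and the jaws at (303,249) and (311,287). I'll compute both poses and go closer with the wrist camera.

```bash
python3 - <<'E'
from h import *
c=m.get_calibration("top")
for n,u,v,z in(("knob",213,180,.028),("ledgeA",337,181,.02),("ledgeB",333,211,.02),("hub",235,287,.01),("j1",303,249,.01),("j2",311,287,.01)):print(n,pix(c,u,v,z=z).round(4))
a=pix(c,213,180,z=.028);b=(pix(c,337,181,z=.02)+pix(c,333,211,z=.02))/2
yaw=np.arctan2(*(b-a)[1::-1]);print("yaw",yaw,np.linalg.norm(b-a))
for y in(yaw,yaw+np.pi):
    print(m.inverse_kinematics([.5,.08,.36],down(y)), m.inverse_kinematics([.64,.2,.05],down(y)))
m.move_ptp([.5,.1,.36],down(yaw+np.pi) if m.inverse_kinematics([.5,.1,.36],down(yaw)) is None else down(yaw))
m.dwell(.2);cw=m.get_calibration("wrist")
snap("wrist","w1")
import pickle;pickle.dump(cw,open("cw1.pkl","wb"))
for k in("dispenser","plunger_knob","tongs","tongs_jaws"):
    print(k,[(np.round(r["at"],3).tolist(),round(r["confidence"],2)) for r in m.look_for("wrist",k)[:3]])
print(m.current_time(),m.current_ee_pos(),-np.array(cw["R"]).T@cw["t"])
E
```

```text
knob [0.6494 0.2031 0.028 ]
ledgeA [ 0.6447 -0.0753  0.02  ]
ledgeB [ 0.5766 -0.0658  0.02  ]
hub [0.4108 0.1518 0.01  ]
j1 [0.4939 0.0013 0.01  ]
j2 [ 0.4101 -0.0162  0.01  ]
yaw -1.7114179676211103 0.2764746391493825
None [ 2.33480225e-01  7.73700782e-01  1.43185355e+00 -4.44089210e-16
  9.36038326e-01 -2.76749079e+00]
[ 6.66937196e-02  1.64317814e-01  1.57731426e+00 -4.44089210e-16
  1.39996058e+00  2.07315360e-01] [ 2.33480225e-01  7.73700782e-01  1.43185355e+00 -4.44089210e-16
  9.36038326e-01  3.74101866e-01]
dispenser [([0.63, 0.044, 0.021], 0.55), ([0.411, 0.079, 0.019], 0.49)]
plunger_knob [([0.649, 0.184, 0.036], 0.71)]
tongs [([0.412, 0.077, 0.018], 0.63)]
tongs_jaws [([0.412, 0.08, 0.018], 0.98)]
3.7417 [0.50002807 0.09992189 0.36001474] [0.50990078 0.16987437 0.50286113]
```

View pics/w1.png

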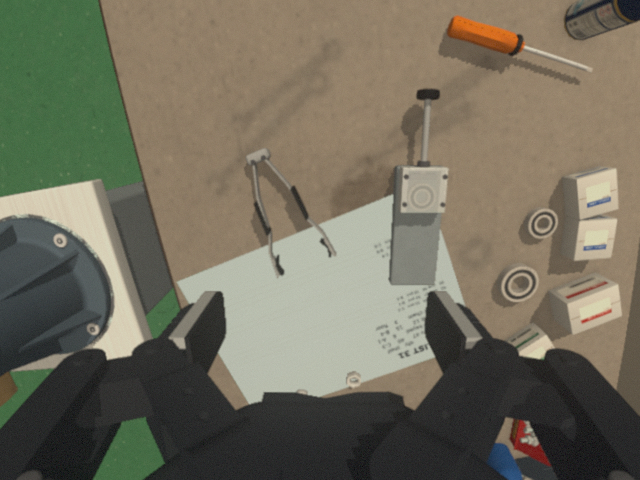

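The wrist view shows everything I need: knob (428,92), ledge end (392–435, 284), tongs' hub (258,157), grips about (262,220) and (299,203), jaws (280,268) and (329,246). I'll zoom in for accurate pixels.

```bash
python3 - <<'E'
from h import *
p=cv2.imread("pics/w1.png")[80:290,225:465];cv2.imwrite("pics/w1c.png",cv2.resize(p,None,fx=2.85,fy=2.85,interpolation=cv2.INTER_CUBIC))
E
```

```text
(no output)
```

View pics/w1c.png

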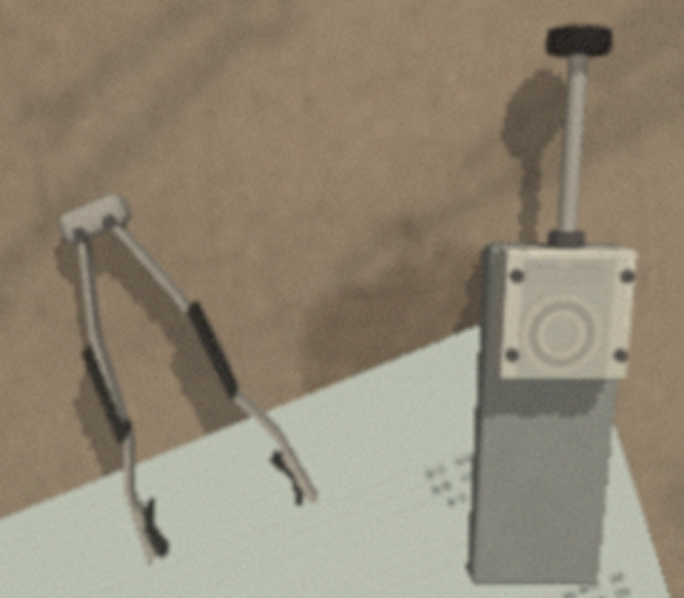

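```bash
python3 - <<'E'
from h import *
import pickle;c=pickle.load(open("cw1.pkl","rb"))
P=lambda u,v,z:pix(c,225+u/2.85,80+v/2.85,z=z)
for n,a in dict(knobtop=(580,28,.043),knobL=(548,34,.028),knobR=(612,34,.028),roofTL=(507,250,.044),roofTR=(637,250,.044),roofBR=(628,379,.044),roofBL=(500,379,.044),ledL=(475,581,.02),ledR=(597,583,.02),hub=(95,217,.02),gL=(106,394,.03),gR=(213,349,.03),gL1=(88,348,.03),gL2=(125,440,.03),gR1=(193,305,.03),gR2=(233,393,.03),jL=(155,527,.018),jR=(293,475,.018)).items(): print(n,P(*a)[:2].round(4))
gm=(P(106,394,.03)+P(213,349,.03))/2; jm=(P(155,527,.018)+P(293,475,.018))/2; h=P(95,217,.02)
for n,v in(("g-j",jm-gm),("h-g",gm-h),("h-j",jm-h)):print(n,np.linalg.norm(v[:2]),np.arctan2(v[1],v[0]))
print(gm)
k=P(580,34,.028);e=(P(475,581,.02)+P(597,583,.02))/2;mo=(P(500,379,.044)+P(628,379,.044))/2
for v in(e-k,mo-k,e-mo):print(np.linalg.norm(v[:2]),np.arctan2(v[1],v[0]))
d=np.load("pics/w1.npy")
for u,v in((564,310),(540,480),(580,40),(106,394),(213,349)):
    U,V=int(225+u/2.85),int(80+v/2.85);print(pix(c,U,V,d=d[V,U]).round(4))
E
```

```text
knobtop [0.6478 0.2084]
knobL [0.6374 0.2089]
knobR [0.6669 0.2052]
roofTL [0.6067 0.115 ]
roofTR [0.6677 0.1068]
roofBR [0.6606 0.0453]
roofBL [0.5984 0.0539]
ledL [ 0.581 -0.062]
ledR [ 0.647  -0.0729]
hub [0.4144 0.1559]
gL [0.4053 0.0702]
gR [0.462  0.0851]
gL1 [0.4009 0.0944]
gL2 [0.4104 0.0453]
gR1 [0.4558 0.108 ]
gR2 [0.4684 0.0617]
jL [ 0.4147 -0.0077]
jR [0.4916 0.011 ]
g-j 0.07845053084166559 -1.3196781666391246
h-g 0.08061655685793208 -1.3295707061385185
h-j 0.15906514222973875 -1.3246917905880693
[0.43367947 0.07765023 0.03      ]
0.2771119824481037 -1.7087873997569467
0.15908875052354288 -1.7134660576959253
0.11802732011909174 -1.702481028799494
[0.6305 0.0843 0.0434]
[ 0.6189 -0.0082  0.0208]
[0.6472 0.2036 0.0415]
[0.4054 0.0708 0.031 ]
[0.4608 0.0855 0.0274]
```

Poses: dispenser mouth at (0.630,0.050), yaw −1.707, knob face at (0.652,0.209). Tongs origin (0.434,0.078), yaw −1.325. Next is the push.

```bash
cat >> h.py <<'E'
YAW=-1.707; D=np.array([np.cos(YAW),np.sin(YAW),0]); KN=np.array([.652,.2088,0])
E
python3 - <<'E'
from h import *
R=down(YAW+np.pi); B=lambda s,z:KN+D*s+[0,0,z]
m.move_ptp(B(-.045,.10),R); m.set_gripper(0.0,40)
m.move_l(B(-.045,.016),max_speed=.12)
f0=np.array(m.current_force())
m.move_l(B(.045,.016),max_speed=.07)
F=lambda:-float((np.array(m.current_force())-f0)@D)
print("mid",F(),m.current_time())
s=.055
while s<.082:
    m.move_l(B(s,.016),max_speed=.05); f=F(); print(round(s,3),round(f,1)); 
    if f>9: break
    s+=.003 if s<.064 else .001
snap("top","pushed")
print(m.current_ee_pos(),m.current_time())
E
```

```text
mid 2.6017337736960466 8.075
0.055 3.5
0.058 4.6
0.061 3.7
0.064 4.5
0.065 3.5
0.066 4.0
0.067 5.4
0.068 4.4
0.069 11.0
[0.64264705 0.14182318 0.01606682] 10.475
```

The force rose to 11 N at s=0.069. With the 11 mm finger half-width that is 80 mm of travel, so the end stop. I'll back off and check.

```bash
python3 - <<'E'
from h import *
B=lambda s,z:KN+D*s+[0,0,z]
m.move_l(B(.0695,.016),max_speed=.05); print(m.current_force())
m.move_l(B(-.035,.016),max_speed=.06)
m.move_l(B(-.035,.09),max_speed=.2)
m.set_gripper(1.0)
# look pose toward tongs
t=np.array([.434,.078,0]);R=down(-1.325+np.pi)
m.move_ptp([.46,.05,.30],R); m.dwell(.1)
import pickle;pickle.dump(m.get_calibration("wrist"),open("cw2.pkl","wb"))
snap("wrist","w2")
for k in("bearing","plunger_knob","tongs","tongs_jaws"):
    print(k,[(np.round(r["at"],3).tolist(),round(r["confidence"],2)) for r in m.look_for("wrist",k)[:3]])
print(m.current_time())
E
```

```text
[-1.42502532 14.43949291 -0.23045127]
bearing [([0.623, -0.003, 0.032], 0.57)]
plunger_knob [([0.648, 0.188, 0.036], 0.58)]
tongs [([0.41, 0.084, 0.02], 0.56)]
tongs_jaws [([0.411, 0.087, 0.02], 0.74), ([0.47, 0.061, 0.022], 0.51)]
15.575
```

View pics/w2.png

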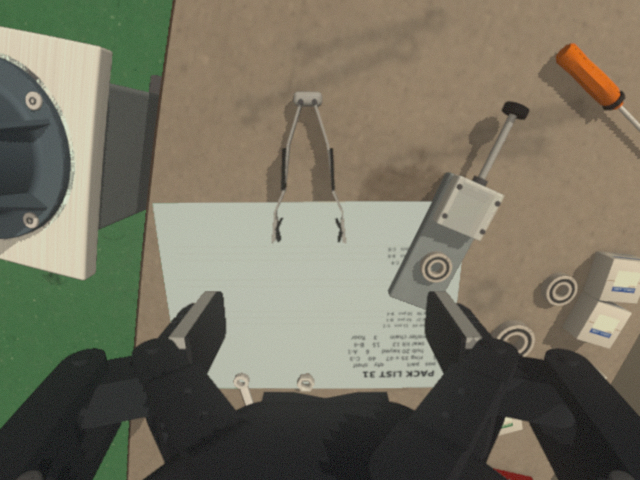

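The bearing lies on the ledge at (437,267) and the plunger is back out (knob 515,110). The tongs lie upright in the picture: grips (283,169) and (332,170), hub (308,99), jaws (278,229) and (341,230). I'll refine those and grasp the tongs.

```bash
python3 - <<'E'
from h import *
import pickle;c=pickle.load(open("cw2.pkl","rb"))
gl,gr=pix(c,283.5,169,z=.03),pix(c,332,170,z=.03);g=(gl+gr)/2
h=pix(c,308,99,z=.02);j=(pix(c,278,229,z=.018)+pix(c,341,230,z=.018))/2
print("grip",g,np.linalg.norm(gl-gr));v=j-h;psi=np.arctan2(v[1],v[0]);print("yaw",psi,np.linalg.norm(j-g),h,j)
print("bearing",pix(c,437,267,z=.032))
g=.5*g+.5*(j-.08*v/np.linalg.norm(v));print(g)
R=down(psi+np.pi);p=np.array([g[0],g[1],.006])
m.move_ptp(p+[0,0,.07],R);m.move_l(p,max_speed=.08);print(m.current_ee_pos(),m.current_force())
for w in(.80,.74,.70,.66):
    m.set_gripper(w,60);print(w,m.current_grip_width(),m.current_grip_force())
snap("scene","s2");snap("top","t2")
a,b=(cv2.imread("pics/%s.png"%n)[y:y+200,x:x+260] for n,y,x in(("s2",200,140),("t2",140,170)))
cv2.imwrite("pics/g.png",cv2.resize(np.hstack([a,b]),(800,308)))
print(m.current_time())
E
```

```text
grip [0.43203567 0.07634905 0.03      ] 0.057932977716502694
yaw -1.3247108708368291 0.07851596389751068 [0.413058   0.15475146 0.02      ] [0.45161013 0.00126511 0.018     ]
bearing [ 0.62312849 -0.00335703  0.032     ]
[0.43207931 0.07759892 0.02450548]
[0.43239517 0.0776286  0.00635777] [-1.00179921 -0.48709804  1.15358637]
0.8 0.8019047396904233 0.0
0.74 0.7403937602659049 7.302887698751874
0.7 0.701263117865325 10.891739130020142
0.66 0.6601675518916782 11.884731352329254
18.5833
```

View pics/g.png

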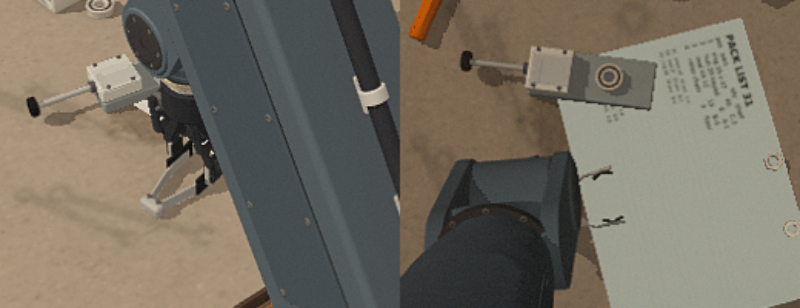

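The tongs are held with a light squeeze (56 mm over the grips) and the jaws are still open. I'll lift, turn and look before sliding in.

```bash
python3 - <<'E'
from h import *
p=np.array(m.current_ee_pos())
m.set_gripper(.645,60)
m.move_l(p+[0,0,.09],max_speed=.1)
psi=.5;v=np.array([np.cos(psi),np.sin(psi),0]);b=np.array([.6230,-.0035,0])
q=b-.15*v
m.move_ptp(q+[0,0,.096],down(psi+np.pi))
m.move_l(q+[0,0,.0285],max_speed=.08);m.dwell(.2)
print(m.current_ee_pos(),m.current_grip_width(),m.current_grip_force(),m.current_force(),m.current_time())
import pickle;c=m.get_calibration("wrist");pickle.dump(c,open("cw3.pkl","wb"));p,_=snap("wrist","w3")
snap("scene","s3");snap("top","t3")
print([proj(c,b+[0,0,.032]),proj(c,q+.08*v+[0,0,.0385])],m.look_for("wrist","bearing")[:1],m.look_for("wrist","tongs_jaws")[:1],m.look_for("top","bearing")[:2])
E
```

```text
[ 0.4915974 -0.0754568  0.0288912] 0.6457772000329547 9.019181281328201 [-0.62756106 -0.50824623 -0.69353208] 22.9083
[(np.float64(325.03024671698574), np.float64(521.0520675541659)), (np.float64(325.20556551410033), np.float64(445.6581350075584))] [] [{'at': [0.4615, -0.1007, 0.0423], 'confidence': 0.64}] [{'at': [0.6259, -0.0043, 0.0272], 'confidence': 0.57}]
```

View pics/w3.png

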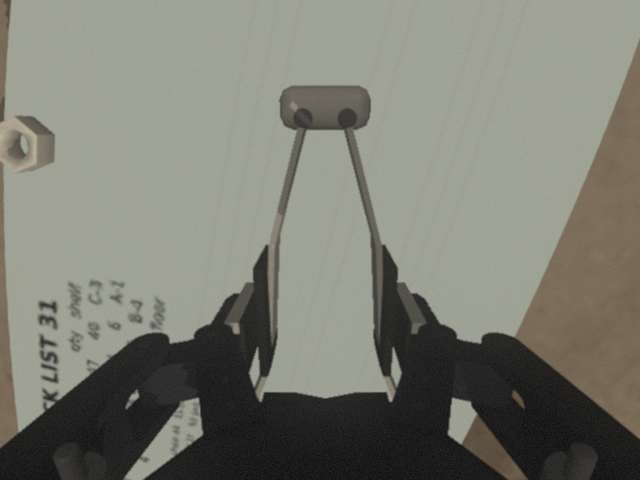

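The tongs sit straight and symmetric in the gripper (hub at 326,107, expected column 325). Next I'll check the height and the jaws from the other cameras.

```bash
python3 - <<'E'
from h import *
import pickle;c=pickle.load(open("cw3.pkl","rb"));d=np.load("pics/w3.npy")
for u,v in((326,100),(300,95),(350,95),(262,270),(387,270)):print(pix(c,u,v,d=np.median(d[v-2:v+3,u-2:u+3])).round(4))
ct=m.get_calibration("top");b=np.array([.623,-.0035,.032])
print("top bearing px",proj(ct,b))
a,e=(cv2.imread("pics/%s.png"%n)[y:y+130,x:x+130] for n,y,x in(("s3",200,190),("t3",150,245)))
cv2.imwrite("pics/g3.png",cv2.resize(np.hstack([a,e]),(800,400),interpolation=cv2.INTER_CUBIC))
E
```

```text
[ 0.4176 -0.1156  0.0423]
[ 0.4205 -0.1246  0.0417]
[ 0.412  -0.109   0.0418]
[ 0.4831 -0.1074  0.0516]
[ 0.4605 -0.0656  0.0509]
top bearing px (np.float64(304.48073603221843), np.float64(189.61156037184406))
```

View pics/g3.png

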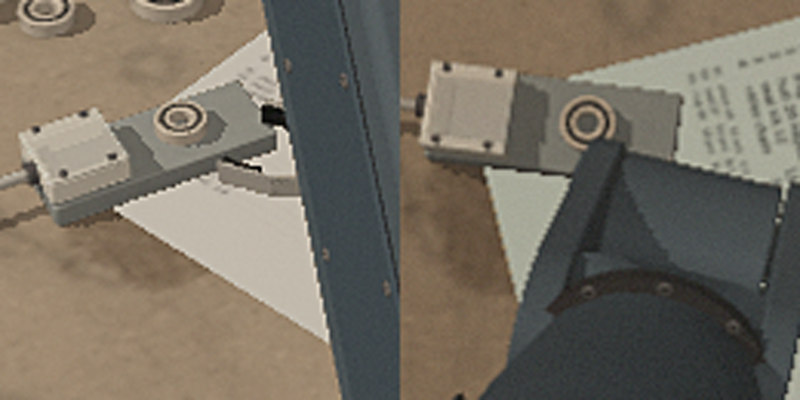

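The tongs are level, with their underside about 2 mm above the ledge, and the jaws are open and facing the bearing. Sliding in and squeezing.

```bash
python3 - <<'E'
from h import *
psi=.5;v=np.array([np.cos(psi),np.sin(psi),0]);b=np.array([.6235,-.0045,0])
m.move_l(b-.15*v+[0,0,.0282],max_speed=.05)
f0=np.array(m.current_force())
for s in(.11,.09,.08):
    m.move_l(b-s*v+[0,0,.0282],max_speed=.06);print(s,(np.array(m.current_force())-f0).round(2))
print(m.current_ee_pos());snap("scene","s4");snap("top","t4")
a,e=(cv2.imread("pics/%s.png"%n)[y:y+130,x:x+130] for n,y,x in(("s4",200,190),("t4",150,245)))
cv2.imwrite("pics/g4.png",cv2.resize(np.hstack([a,e]),(800,400),interpolation=cv2.INTER_CUBIC))
print(m.current_time())
E
```

```text
0.11 [ 0.13 -0.77 -0.23]
0.09 [-0.13 -0.65 -0.55]
0.08 [-0.12 -0.21  0.51]
[ 0.55355509 -0.04270205  0.02819477]
25.175
```

View pics/g4.png

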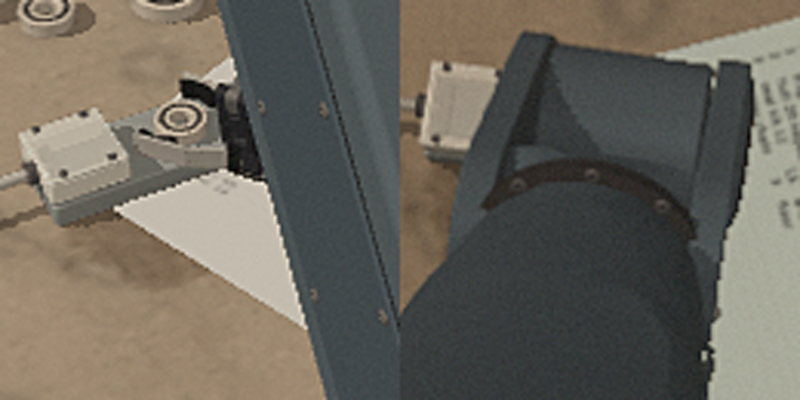

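The jaws straddle the bearing. Squeeze and test-lift.

```bash
python3 - <<'E'
from h import *
for w in(.60,.57,.55):
    m.set_gripper(w,50);print(w,round(m.current_grip_width(),3),round(m.current_grip_force(),1),np.round(m.current_force(),1))
m.set_gripper(0.0,50);m.dwell(.3);print(m.current_grip_width(),m.current_grip_force(),np.round(m.current_force(),1))
p=np.array(m.current_ee_pos());fz=m.current_force()[2]
m.move_l(p+[0,0,.03],max_speed=.04);m.dwell(.2)
print("dFz",m.current_force()[2]-fz,m.current_grip_width(),m.current_grip_force())
m.move_l(p+[0,0,.095],max_speed=.06);m.dwell(.3)
print(m.current_force(),m.current_grip_width(),m.current_time())
snap("scene","s5");snap("top","t5");print(m.look_for("scene","bearing")[:2],m.look_for("top","bearing")[:2])
a=cv2.imread("pics/s5.png")[150:350,130:330]
cv2.imwrite("pics/g5.png",cv2.resize(a,(600,600),interpolation=cv2.INTER_CUBIC))
E
```

```text
0.6 0.603 11.5 [-0.9 -0.7 -0.9]
0.57 0.573 12.2 [-0.4 -0.6 -0.3]
0.55 0.55 13.0 [ 0.2 -0.6 -0.1]
0.5086444624226042 50.17850140347946 [-1.9 -0.8  5.4]
dFz -7.474999187272058 0.5067290146343509 50.85367103849421
[-0.14856548 -0.39994187 -1.27107437] 0.5048075617716171 28.9833
[{'at': [0.6292, -0.0065, 0.1267], 'confidence': 0.56}, {'at': [0.6194, 0.0516, 0.0226], 'confidence': 0.37}] []
```

View pics/g5.png

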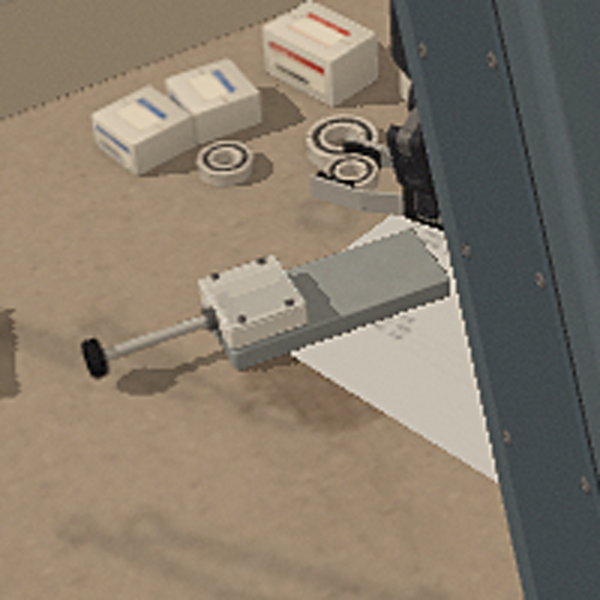

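The bearing (350,170 in the crop) is held in the jaws about 9 cm above an empty ledge. I'll check that it stays put for a second, then hand in.

```bash
python3 - <<'E'
from h import *
m.dwell(1.2);print(m.current_grip_width(),m.current_grip_force(),m.current_force())
snap("scene","s6");r=m.look_for("scene","bearing")[:1];print(r,m.current_time())
a,b=(cv2.imread("pics/%s.png"%n)[190:225,230:262].astype(int) for n in("s5","s6"));print("diff",abs(a-b).mean())
if m.current_grip_width()>.49: print(m.sign_off())
E
```

```text
0.5089478994159766 50.853664641836076 [ 0.04291528  0.30295026 -1.81866867]
[{'at': [0.6236, -0.0059, 0.1235], 'confidence': 0.42}] 30.4833
diff 3.312797619047619
the job is handed in; nothing more can be done
None
```

The job is handed in at about 30 s: the plunger was pushed to its stop and sprang back, and the bearing is held still in the squeezed tongs about 9 cm above the ledge; the gripper never touched the bearing, and the nut, spanner and stamp were left alone.

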